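Shut a locked test valve with its spindle key

TASK

The brass ball valve on the grey test stand is part open, and its handle has been taken off. Take the T-handled key out of the wooden block, put it down the valve's guard, feel for the hidden spindle by turning the key under light pressure until its slot drops over the flats, and push it fully home. Then shut the valve, clockwise seen from above, until the key's bar stands square across the pipe, and leave the key standing there; go gently, as nothing here needs more than a light push and twist, and leave the other things on the table alone.

Things in the scene. Friction and masses are not known exactly. Their poses are not given: they have to be found in the camera images.
- valve: Brass ball valve in a steel pipe on a fixed grey base plate, 120 x 250 x 8 mm. Origin: centre of the plate's underside, below the spindle; z up. The pipe lies along y, 50 mm up, so x runs square across it. A round steel guard (42 mm outside, 49 mm at its flared rim, 33.6 mm bore, rim 128 mm and inner floor 84 mm above the table) stands round the upright spindle.
- guard_mouth (a point): Centre of the guard's rim, on the spindle's axis, 128 mm above the table; axes as valve. The flare narrows from 40 mm to the 33.6 mm bore in the first 9 mm. Three spring plungers in the wall, 16 mm below the rim, grip the key's barrel: passing them takes up to about 15 N, then they drag with 4 to 8 N, more than the key's weight, so it does not sink by itself.
- spindle_top (a point): Point on the spindle's axis, 32 mm below the rim, at the top of its tang (22 mm wide, 10 thick, 12 high, top edges bevelled). Axes as valve: they do NOT turn with the tang. At the start the tang's wide direction is 12 to 85 degrees counter-clockwise (from above) of x; to be found by feel. Tang along y: open; along x: shut (clockwise), with a firm stop there that lets the bar go at most 4 degrees past square.
- key_bar (a point): Middle of the T-bar of the loose steel key (0.22 kg), to be gripped from above; key axes: z up along the barrel, x along the bar (110 mm long, 13 thick, 14 high; an 11 mm shank under it). It starts upright in the block's hole, yaw at random. Resting unaligned on the tang, this point is 81 mm above the guard's rim; fully home on the guard's floor, 69 mm.
- key_end (a point): Centre of the key's lower end, 113 mm below the bar; axes as key_bar. Barrel 31 mm across for its lowest 58 mm, bevelled to 27 at the end. In it a slot-shaped socket, 25 mm long, 11.5 wide, 14 deep, mouth bevelled, long way parallel to the bar; fits the tang either way round. The spindle turns stiffly (0.15 N m) but is dragged along if pressed with over some 20 N.
- key_block: Wooden block 80 x 125 x 52 mm, fixed to the table, with three bored holes in a row along its y axis. The key stands in the largest (33.5 mm across, 40 mm deep, floor 12 mm above the table), 30 mm to the +y side of the block's centre. Origin: centre of the underside, z up.
- tape_roll: Loose roll of thread tape, 51 mm across, 14 mm high, lying flat; bystander. Origin under its centre.
- nipple: Loose brass pipe nipple, 25 x 47 x 22 mm; bystander. Origin under its centre.
- tee: Loose white plastic pipe tee, 62 x 82 x 41 mm; bystander. Origin under its centre.
Not all that is in view belongs to the job. Of the things shaped like the part that bears key_bar, the bare steel one is meant.

How it is judged (in metres and radians):
On the way, in this order (a step that is already met when the one before it is completed fails the run):
1. the key stands in the valve's guard, upright, its end past the plungers (z of key_bar in the frame of guard_mouth between 0.05 and 0.093 m and horizontal distance between key_bar and guard_mouth below 0.01 m and angle between key_bar's own z axis and vertical below 0.1 rad), for 0.1 s.
2. the key's slot is over the flats and the key is fully home (z of key_bar in the frame of guard_mouth below 0.0715 m and horizontal distance between key_bar and guard_mouth below 0.007 m and angle between key_bar's own z axis and vertical below 0.07 rad), for 0.1 s.
At the end, for the whole second after the job is handed in: The key stands fully home in the guard (its bar no more than 71.5 mm above the rim, so within 2.5 mm of the floor, on the spindle's axis within 7 mm and upright within 4 degrees), over the spindle's flats, with its bar square across the pipe within 0.10 rad (valve shut), at rest and released (all of step 2 and angle between the x axis of key_bar and the x axis of valve, either way round below 0.1 rad and linear speed of key below 0.02 m/s); the robot touches nothing.
It fails at once if the key is forced: more than 50 N between key and valve (contact force between key and valve above 50 N).
It fails at once if a loose thing beside the work (tape roll, nipple, tee) is knocked more than 30 mm from its place (distance of any of tape_roll, nipple, tee from where it was at the start of the episode above 0.03 m).
It also fails if it takes over 58 s, if anything falls off the work surface, if the arm or the gripper's body presses on something with over 40 N, if the wrist force passes 120 N, or if a joint passes its speed limit or range.

ROBOT

A 6-joint arm with a two-finger parallel gripper is mounted at the origin on a cart in front of the work surface, level with it; the furniture and walls round the work are solid. World frame = base frame: x ahead of the robot, y to its left, z up, the work surface at z = 0. Lengths are in mm, angles in rad, forces in N, time in s.
With the tool pointing down it reaches from about 400 to 925 mm from the base axis. Payload 12.5 kg.
Tool frame: the origin (TCP) lies midway between the tips of the shut fingers; the grasp point (between the pads) lies env.grasp_offset behind it (env.grasp_offset is the distance from the TCP to the grasp point, in mm); x points along the fingers, y is the direction in which the jaws open and shut, and the axes are right-handed (so a half turn about x gives the same grasp; the last joint's range is limited). The gripper opens to 95 mm and grips with 3 to 60 N. Pads are 20 mm wide; open, the fingers measure 119 mm over their backs; the gripper's body (75 mm by 180 mm) begins 59 mm behind the grasp point.
Start: joints at [1.165, 0.491, 1.559, -0, 1.092, -0.106], TCP at [184.564, 597.146, 214.661] pointing down, gripper open.
Joint ranges: [-3.1, 3.1], [-0.84, 2.19], [0.05, 2.79], [-1.13, 4.28], [0.06, 2.93], [-2.69, 2.69]. Speed limits (rad/s): [2.22, 2.22, 2.79, 3.14, 3.14, 3.14].

INTERFACE

Orientations are given as [roll, pitch, yaw] about the fixed x, y, z axes, in that order (R = Rz(yaw) Ry(pitch) Rx(roll)).
In Python, from cell import env gives the robot as it stands.
- The arm moves only by the tool apply_moves, never from a script. Its arguments are lists of equal length, an entry for each row: "offset": the shift along the world's x, y, z in units of 25 mm (1.0 is 25 mm), a list of three; "yaw": the turn about the world's z in units of 6 degrees (1.0 is 6 degrees); "jaw": the closure, from -1 (fully open) to 1 (shut), so that 0 is half open. A call has 1 to 20 rows; each row is the pose to reach, as a shift and turn from the pose measured when the call began; what a row does not reach only later rows make up. A row lasts 1/8 s, in which the tool goes at most 62.5 mm and 10.7 degrees, less where a joint would pass 70% of its speed; a pose out of reach is approached as far as the arm can. A call with a gripper value outside its range is refused whole. The fingers move at their own pace and stop on an object; the grip force is fixed at half the most. Time passes only in rows, so rows that repeat a pose let the fingers close. It gives the time, the measured TCP pose, the force and the opening at its end, in the units of the state.
- env.state(): the state, without advancing time (a new reading comes with each control period).
- env.read_camera(name): name is "scene" or "top" or "wrist"; returns a dict with "frame" (420x560x3 uint8, red, green, blue), "fx", "fy", "cx", "cy" (pixels), "xyz" and "rotation" of the camera in the world; the wrist camera has in their place "hand_eye" (4x4, takes a point from camera to tool coordinates, whose origin is the TCP and whose axes are the tool frame's). Camera axes: x right, y down, z forward; pixel columns grow to the right and rows downward; lengths in mm; the calibration is good to about 2 mm. A picture is of the moment at which its call begins: read the wrist's pose just before it. There is no depth.
- env.job_done(): hands the job in, once; it reports no verdict.
The state is a dict: "t": time; "joints": joint angles; "qvel": joint speeds; "tau": joint torques, N m; "eef_pos": TCP position; "tcp_rot": TCP orientation; "ft_force": force on the tool from outside, world axes, zero at the start; "moment": the same for the moment, N m; "opening": opening from 0.0 (shut) to 1.0 (fully open).
Only numpy, scipy, OpenCV 4.12 (cv2) and the standard library are available. Lean on these libraries where they do the work, as an engineer would, in place of code of your own. Each camera call takes 0.05 s, during which the arm holds its last target.

## Working session

There is one attempt and no reset: what is moved stays moved. The work goes in short steps, Python scripts to look and compute and a tool call to move; the robot and the scene stay as the last step left them, time stands still between calls to the robot, and variables do not carry over. Pictures are saved under pics/ and viewed, and the job is handed in when it is done.

Besides the shell and the picture viewer there is one more tool, called after ">>>" as name(argument=value, ...), one argument or row to a line, values as JSON. apply_moves: Moves the arm, as the interface text tells. Its arguments: {"type":"object","properties":{"offset":{"type":"array"},"yaw":{"type":"array"},"jaw":{"type":"array"}},"required":["offset","yaw","jaw"]}

```bash
mkdir -p pics; ls
cat > h.py <<'E'
import numpy as np, cv2
from cell import env
def snap(n,f):
    c=env.read_camera(n); cv2.imwrite('pics/'+f,c['frame'][:,:,::-1]); return c
E
python3 - <<'E'
from h import *
import pickle
s=env.state(); print(s, env.grasp_offset)
for n in ['scene','top','wrist']:
    c=snap(n,n+'0.png'); pickle.dump(c,open(n+'0.pkl','wb')); print(n,{k:v for k,v in c.items() if k!='frame'})
E
```

```text
pics
{'t': 0.0, 'joints': array([ 1.16536943e+00,  4.91555941e-01,  1.55947195e+00, -4.74258401e-06,
        1.09168796e+00, -1.05611025e-01]), 'qvel': array([ 0.00161696,  0.00083676,  0.00080579,  0.00238003, -0.00021585,
       -0.00015362]), 'tau': array([-2.58788576e-03, -6.12648296e+01, -2.58173347e+01,  6.90807123e-02,
        4.82753059e-02, -7.06237824e-05]), 'eef_pos': array([184.47614889, 596.89062437, 214.056249  ]), 'tcp_rot': array([-1.67266257,  1.56967312, -1.97247626]), 'ft_force': array([-0.42172153,  0.56298118,  0.67820152]), 'moment': array([ 0.00571004, -0.00251354,  0.04490043]), 'opening': 1.0005852685820398} 18.8
scene {'fx': 536.3930591795743, 'fy': 536.3930591795743, 'cx': 267.71275521141007, 'cy': 206.62099995802518, 'xyz': array([-399.0829636 , -910.73161073,  676.45584925]), 'rotation': array([-1.99675028, -0.0039626 , -0.85769042])}
top {'fx': 405.9720051951367, 'fy': 405.9720051951367, 'cx': 274.5977100885358, 'cy': 207.45695729258574, 'xyz': array([362.64649595, -58.73492725, 988.00997117]), 'rotation': array([-2.95479499, -0.04004669, -1.55532509])}
wrist {'fx': 346.54529670151754, 'fy': 346.54529670151754, 'cx': 285.3856180470879, 'cy': 207.59863498590934, 'hand_eye': array([[ 2.79913618e-04, -2.38707122e-01,  9.71091567e-01,
        -1.69370969e+02],
       [ 9.99999959e-01,  1.30984607e-05, -2.85026582e-04,
        -9.76781015e-01],
       [ 5.53180705e-05,  9.71091607e-01,  2.38707116e-01,
        -6.69579626e+01],
       [ 0.00000000e+00,  0.00000000e+00,  0.00000000e+00,
         1.00000000e+00]])}
```

View pics/scene0.png

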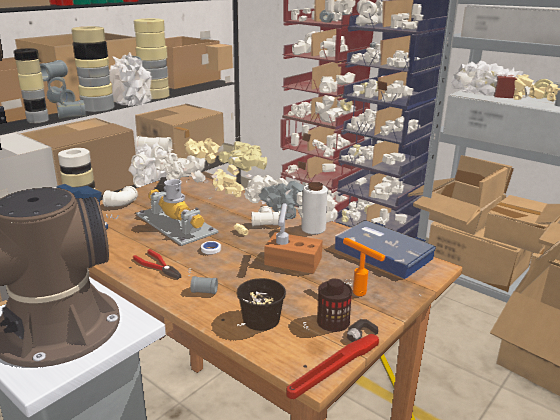

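View pics/top0.png

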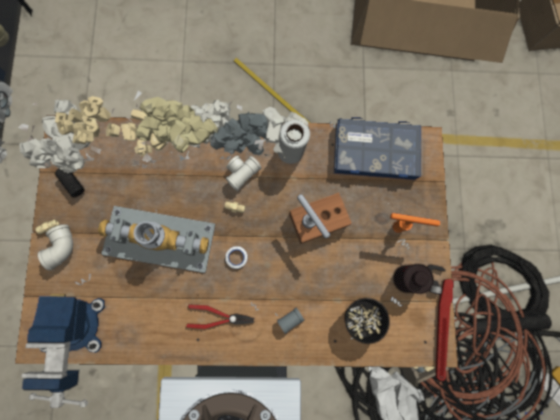

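View pics/wrist0.png

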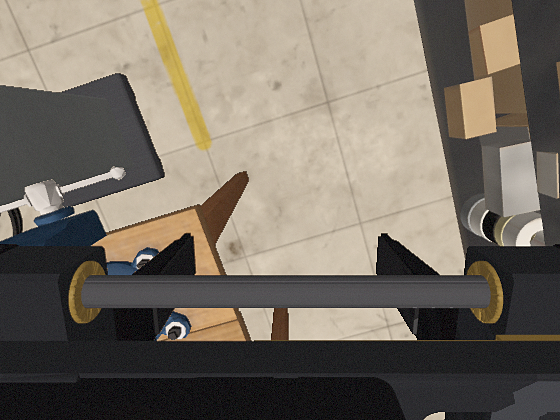

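In the top view there are two T-keys: a bare steel one in the block at about (313,215), and an orange one standing at (415,220). The steel one fits the description. The guard's ring is at about (149,234), the tape roll at (236,257), the nipple at (234,208) and the tee at (243,172). I'll confirm in crops.

Run:
```python
import cv2,numpy as np
a=cv2.imread('pics/top0.png')
u=cv2.resize(a[180:260,280:360],None,fx=5,fy=5,interpolation=2);v=cv2.resize(a[195:275,100:180],None,fx=5,fy=5,interpolation=2)
cv2.imwrite('pics/c1.png',np.hstack([u,v]))
b=cv2.imread('pics/scene0.png')
u=cv2.resize(b[195:275,255:335],None,fx=5,fy=5,interpolation=2);v=cv2.resize(b[170:250,135:215],None,fx=5,fy=5,interpolation=2)
cv2.imwrite('pics/c2.png',np.hstack([u,v]))
```

```text
(no output)
```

View pics/c1.png

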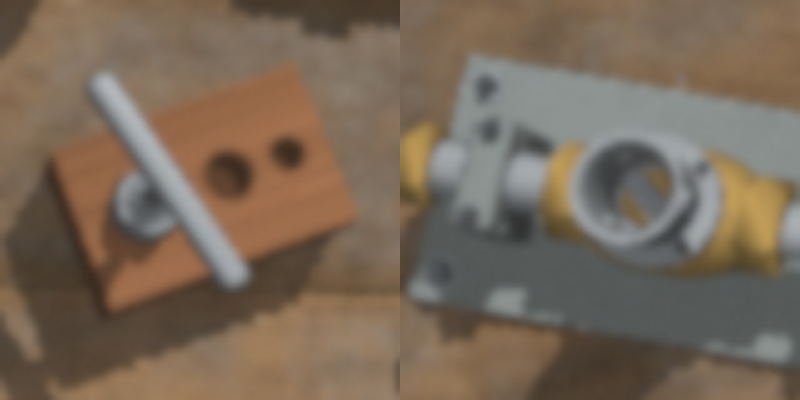

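View pics/c2.png

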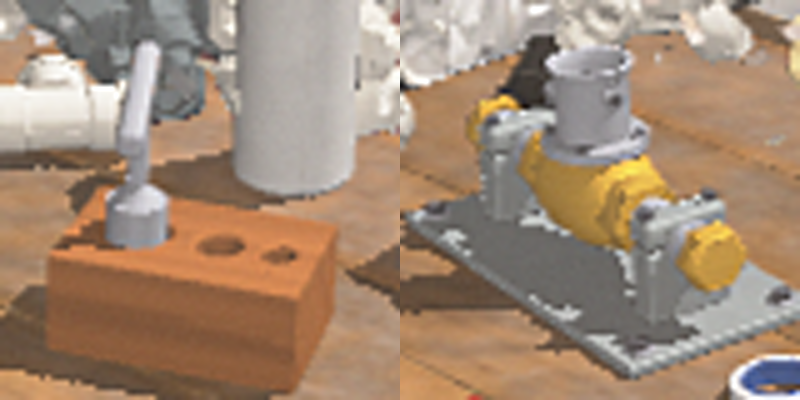

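The crops confirm it: the T-bar standing in the wooden block is bare grey steel, with bar ends in the top view at about (300.6,197) and (327,235). The guard rim is centred at about (145.5,233). Next I'll cast rays to get positions.

```bash
cat >> h.py <<'E'
from scipy.spatial.transform import Rotation as Ro
def pose(c,s=None):
    if 'hand_eye' in c:
        T=Ro.from_euler('xyz',s['tcp_rot']).as_matrix(); H=c['hand_eye']
        return T@H[:3,:3], T@H[:3,3]+s['eef_pos']
    return Ro.from_euler('xyz',c['rotation']).as_matrix(), c['xyz']
def cast(c,px,z,s=None):
    R,o=pose(c,s); d=R@np.array([(px[0]-c['cx'])/c['fx'],(px[1]-c['cy'])/c['fy'],1]); return o+d*(z-o[2])/d[2]
def proj(c,p,s=None):
    R,o=pose(c,s); q=R.T@(np.array(p)-o); return np.array([q[0]/q[2]*c['fx']+c['cx'],q[1]/q[2]*c['fy']+c['cy']])
E
python3 - <<'E'
from h import *
import pickle
t=pickle.load(open('top0.pkl','rb'));sc=pickle.load(open('scene0.pkl','rb'))
a=cast(t,(300.6,197),132);b=cast(t,(327.2,235),132);print('bar',a,b,np.linalg.norm(a-b),(a+b)/2,np.degrees(np.arctan2(*(a-b)[1::-1])))
g=cast(t,(145.5,233),128);print('guard',g, 'in scene',proj(sc,g),'bar in scene',proj(sc,(a+b)/2),proj(sc,a),proj(sc,b))
# block corners from mask
for n,c in (('top',t),):
    hsv=cv2.cvtColor(c['frame'],cv2.COLOR_RGB2HSV)
    r=hsv[180:260,280:360]; print(r[37*1+15,70], r[5,5], hsv[220,340])
# block corners crop c1: (52,160),(292,65),(355,215),(107,312)
cs=[cast(t,(280+x/5,180+y/5),52) for x,y in((52,160),(292,65),(355,215),(107,312))]
print(np.round(cs,1),[np.linalg.norm(cs[i]-cs[i-1]) for i in range(4)],'ctr',np.mean(cs,0))
for i,j in((0,1),(3,2)):
    d=cs[i]-cs[j];print(np.degrees(np.arctan2(d[1],d[0])))
d=(cs[0]+cs[3]-cs[1]-cs[2]);d/=np.linalg.norm(d);print('hole',np.mean(cs,0)+30*d)
E
```

```text
bar [ 549.39592026 -146.46341044  132.        ] [ 467.91844312 -203.63546939  132.        ] 99.53503707285711 [ 508.65718169 -175.04943991  132.        ] 35.05701542524283
guard [464.84610466 180.42281745 128.        ] in scene [172.09105101 182.40473957] bar in scene [282.38789364 212.20050361] [283.91482448 203.7905536 ] [280.75020296 221.22049087]
[ 15  86 113] [ 15  95 110] [ 12 132 156]
[[ 530.3 -130.8   52. ]
 [ 578.8 -244.9   52. ]
 [ 507.2 -273.7   52. ]
 [ 459.3 -156.9   52. ]] [np.float64(75.61241960518282), np.float64(123.96994788249019), np.float64(77.10820546719073), np.float64(126.21867804955491)] ctr [ 518.88990252 -201.55090482   52.        ]
113.03149406850993
112.31745357639448
hole [ 507.32660294 -173.86895939   52.        ]
```

Run:
```python
import cv2,numpy as np
a=cv2.imread('pics/top0.png')
cv2.imwrite('pics/c3.png',cv2.resize(a[195:285,90:230],None,fx=5.6,fy=5.6,interpolation=2))
```

```text
(no output)
```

View pics/c3.png

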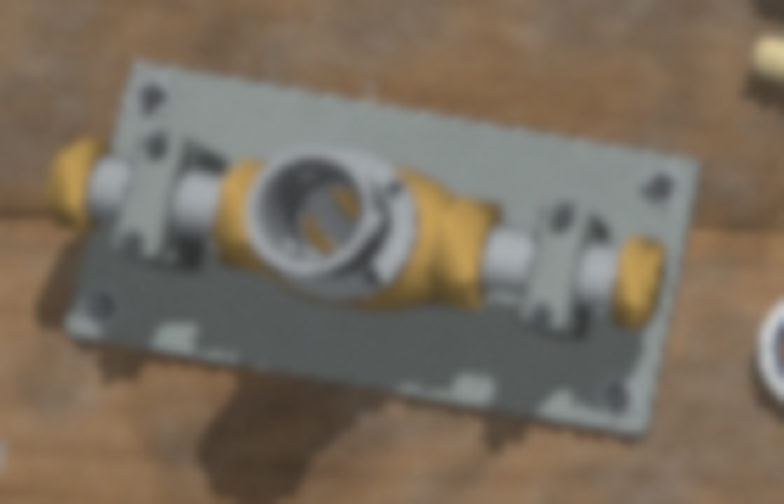

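Run:
```python
from h import *
import pickle
t=pickle.load(open('top0.pkl','rb'))
cs=[cast(t,(90+x/5.6,195+y/5.6),8) for x,y in((133,62),(698,160),(645,435),(70,332))]
print(np.round(cs,1),[np.linalg.norm(cs[i]-cs[i-1]) for i in range(4)],'ctr',np.mean(cs,0))
for i,j in((0,1),(3,2)):
    d=cs[i]-cs[j];print(np.degrees(np.arctan2(d[1],d[0])))
for i,j in((0,3),(1,2)):
    d=cs[i]-cs[j];print(np.degrees(np.arctan2(d[1],d[0])))
a=cast(t,(90+310/5.6,195+193/5.6),96)-cast(t,(90+347/5.6,195+240/5.6),96);print('tang?',a,np.degrees(np.arctan2(a[1],a[0])))
s=env.state();R=Ro.from_euler('xyz',s['tcp_rot']).as_matrix();print(np.round(R,3), s['t'])
```

```text
[[543.  294.6   8. ]
 [505.5  49.8   8. ]
 [387.5  67.1   8. ]
 [426.5 310.6   8. ]] [np.float64(117.67050769527192), np.float64(247.6630614401713), np.float64(119.22684159718122), np.float64(246.60421046250258)] ctr [465.61843107 180.49990809   8.        ]
81.27524738380801
80.91082394024806
-7.813117763828425
-8.336292484785819
tang? [18.11237905 15.59248485  0.        ] 40.724320532287585
[[-0.     0.295  0.955]
 [-0.001  0.955 -0.295]
 [-1.    -0.001 -0.   ]] 0.15
```

The valve x axis is at about -8.5° world. The guard is at (465,180.5), agreed by the rim and the plate centre. The bar is at 35°, centred at (508,-175). I'll stop over the guard for a wrist look on the way.

>>> apply_moves(
  offset=[
    [1.1,-1.7,0.5],
    [2.4,-3.6,1],
    [3.8,-5.7,1.5],
    [5.2,-7.8,2],
    [6.6,-9.9,2.6],
    [8,-12,2.6],
    [9.4,-14,2.6],
    [10.5,-15.7,2.6],
    [11.2,-16.7,2.6],
    [11.2,-16.7,2.6],
    [11.2,-16.7,2.6],
  ],
  yaw=[-1,-2,-3.2,-4.4,-5.6,-6.8,-8,-9,-10,-10,-10],
  jaw=[-1,-1,-1,-1,-1,-1,-1,-1,-1,-1,-1],
)

```text
t: 1.52
eef_pos: [464.1, 179.8, 279.1]
tcp_rot: [-1.768, 1.569, -3.113]
ft_force: [-0.4, 0.5, -0.3]
opening: 1.001
```

Run:
```python
from h import *
import pickle
s=env.state();c=snap('wrist','w1.png');pickle.dump((c,s),open('w1.pkl','wb'))
print(s['t'],s['eef_pos'],s['joints'],s['ft_force'],proj(c,(465.2,180.5,128),s))
x,y=proj(c,(465.2,180.5,128),s).astype(int)
f=c['frame'][:,:,::-1];x=max(x,75);y=max(y,70)
cv2.imwrite('pics/w1c.png',cv2.resize(f[y-70:y+50,x-75:x+75],None,fx=5,fy=5,interpolation=2));print(x-75,y-70)
```

```text
1.525 [464.0545503  179.82506485 279.06284034] [2.36731973e-01 2.42594071e-01 1.77197712e+00 3.10759272e-04
 1.12834815e+00 1.15040616e-02] [-0.37272485  0.54393    -0.30556535] [287.79297701 193.94843941]
212 123
```

View pics/w1.png

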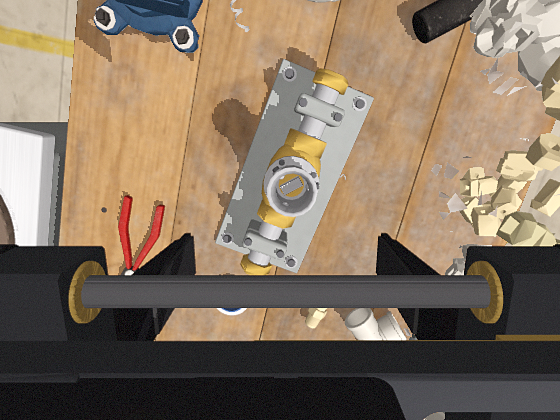

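View pics/w1c.png

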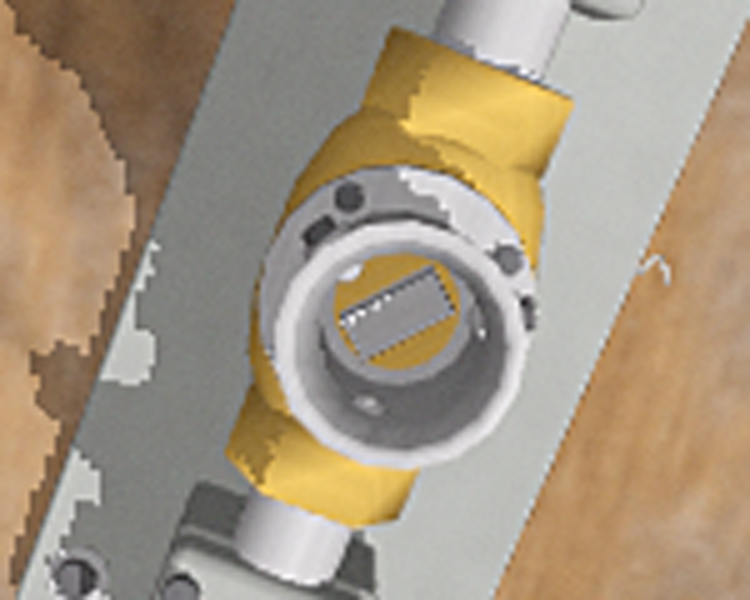

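The wrist view shows the guard rim, outer edge centred at crop (400,344). It also shows the tang inside it, with long edges at crop (342,318)→(432,268) and (367,360)→(455,310). I'll convert these to world positions.

Run:
```python
from h import *
import pickle
c,s=pickle.load(open('w1.pkl','rb'))
P=lambda x,y,z:cast(c,(212+x/5,123+y/5),z,s)
print('rim',P(400,344,128), np.linalg.norm(P(272,344,128)-P(527,344,128)))
for a,b in(((342,318),(432,268)),((367,360),(455,310))):
    d=P(*b,96)-P(*a,96);print(np.linalg.norm(d),np.degrees(np.arctan2(d[1],d[0])))
print('tang c',np.mean([P(x,y,96) for x,y in((342,318),(432,268),(367,360),(455,310))],0))
# plate edges in full image w1.png z=8
f=[cast(c,p,8,s) for p in((285,59),(372,98),(300,271),(217,243))]
print(np.round(f,1),np.mean(f,0),[np.linalg.norm(f[i]-f[i-1]) for i in range(4)])
for i,j in((0,1),(3,2),(0,3),(1,2)):
    d=f[i]-f[j];print(np.degrees(np.arctan2(d[1],d[0])))
```

```text
rim [468.59765062 183.39666903 128.        ] 48.02580474256322
21.210482066215302 42.27495371106728
20.975760316070502 43.02595884797547
tang c [468.8981492  183.38468256  96.        ]
[[431.4 314.7   8. ]
 [544.2 295.3   8. ]
 [511.8  55.4   8. ]
 [393.7  69.9   8. ]] [470.25335283 183.8340882    8.        ] [np.float64(247.69925777370685), np.float64(114.4356108943957), np.float64(241.99164748168502), np.float64(118.98445156142635)]
170.2094609961049
173.017787046745
81.23758860738776
82.30543364906578
```

The wrist puts the rim at (468.6,183.4) and the top camera at (464.8,180.4). Both are within calibration error, and the tang is at about 42.5° world. Next I move above the key.

>>> apply_moves(
  offset=[
    [0.1,-1,0],
    [0.3,-2.6,0],
    [0.6,-4.6,0],
    [0.9,-6.6,0],
    [1.2,-8.6,0],
    [1.4,-10.6,0],
    [1.6,-12.4,0],
    [1.8,-13.6,-0.5],
    [1.8,-14.2,-1],
    [1.8,-14.2,-1],
    [1.8,-14.2,-1],
  ],
  yaw=[-1,-2.4,-3.9,-5.4,-6.9,-8.4,-9.8,-10.8,-11.3,-11.3,-11.3],
  jaw=[-1,-1,-1,-1,-1,-1,-1,-1,-1,-1,-1],
)

```text
t: 2.95
eef_pos: [509.0, -173.6, 254.5]
tcp_rot: [-1.887, 1.57, 1.87]
ft_force: [-0.1, 0.8, 0.1]
opening: 0.999
```

Run:
```python
from h import *
import pickle
s=env.state();c=snap('wrist','w2.png');pickle.dump((c,s),open('w2.pkl','wb'))
R=Ro.from_euler('xyz',s['tcp_rot']).as_matrix()
print(s['t'],s['eef_pos'],s['joints'],s['ft_force'],np.degrees(np.arctan2(R[1,1],R[0,1])),proj(c,(508.5,-175,132),s))
```

```text
2.95 [ 508.98462318 -173.64805054  254.45820572] [-4.52085301e-01  3.26300960e-01  1.71925996e+00  1.00441303e-03
  1.09686720e+00  5.02300749e-01] [-0.10265701  0.78292117  0.05360444] -54.708565757257865 [286.01793896 202.1219093 ]
```

View pics/w2.png

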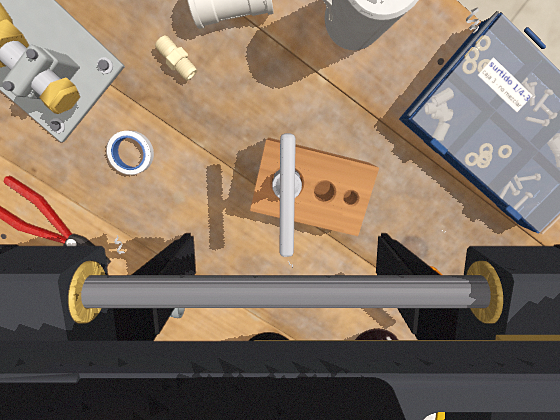

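The steel bar shows from about (288,134) to (287,256), aligned between the fingers, with its collar in the block at (286,184).

Run:
```python
from h import *
import pickle
c,s=pickle.load(open('w2.pkl','rb'))
g=c['frame']; 
m=np.zeros(g.shape[:2],np.uint8)
hsv=cv2.cvtColor(g,cv2.COLOR_RGB2HSV)
sub=(hsv[...,1]<40)&(hsv[...,2]>110); m[120:268,270:305]=sub[120:268,270:305]*255
for r in (140,160,210,230,250): 
    xs=np.where(m[r,278:300])[0]+278; print(r,xs.min(),xs.max())
ys=np.where(m[:,287])[0];print(ys.min(),ys.max())
a=cast(c,(288,ys.min()),132,s);b=cast(c,(287.3,ys.max()),132,s)
print(a,b,np.linalg.norm(a-b),(a+b)/2,np.degrees(np.arctan2(*(a-b)[1::-1])))
```

```text
140 280 294
160 280 294
210 280 293
230 280 293
250 280 293
133 256
[ 557.11481057 -142.56267525  132.        ] [ 468.63167989 -204.65389492  132.        ] 108.09525417704025 [ 512.87324523 -173.60828509  132.        ] 35.058470113748285
```

>>> apply_moves(
  offset=[
    [0.1,0,-1],
    [0.1,0,-2.5],
    [0.1,0,-4],
    [0.1,0,-5],
    [0.1,0,-5.6],
    [0.1,0,-5.9],
    [0.1,0,-5.9],
    [0.1,0,-5.9],
    [0.1,0,-5.9],
    [0.1,0,-5.9],
    [0.1,0,-5.9],
    [0.1,0,-5.9],
    [0.1,0,-5.9],
    [0.1,0,-5.9],
  ],
  yaw=[0,0,0,0,0,0,0,0,0,0,0,0,0,0],
  jaw=[-1,-1,-1,-1,-1,-1,-1,0,0.4,0.7,1,1,1,1],
)

```text
t: 4.75
eef_pos: [511.6, -173.7, 107.1]
tcp_rot: [-2.231, 1.57, 1.527]
ft_force: [0.5, 0.5, -0.2]
opening: 0.323
```

Run:
```python
from h import *
import pickle
s=env.state();c=snap('wrist','w3.png');pickle.dump((c,s),open('w3.pkl','wb'))
print(s['t'],s['eef_pos'],s['ft_force'],s['moment'],s['opening']*95)
```

```text
4.75 [ 511.58204435 -173.68873168  107.1370233 ] [ 0.53259056  0.49339738 -0.17876265] [-0.06736262  0.18888721 -0.02059016] 30.678591686671947
```

View pics/w3.png

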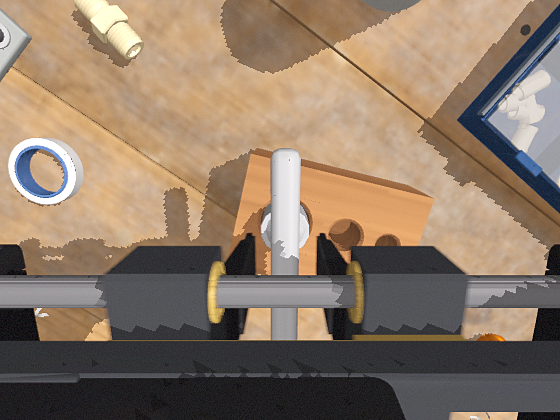

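The fingers straddle the bar and are still closing (31 mm), so I'll continue closing.

>>> apply_moves(
  offset=[
    [0,0,0],
    [0,0,0],
    [0,0,0],
    [0,0,0],
  ],
  yaw=[0,0,0,0],
  jaw=[1,1,1,1],
)

```text
t: 5.3
eef_pos: [511.5, -173.7, 107.1]
tcp_rot: [-2.094, 1.57, 1.664]
ft_force: [0.1, -0.1, -0.0]
opening: 0.135
```

Run:
```python
from h import *
s=env.state();c=snap('wrist','w4.png')
print(s['t'],s['eef_pos'],s['ft_force'],s['moment'],s['opening']*95)
```

```text
5.3 [ 511.52479898 -173.66527435  107.11751243] [ 0.08621797 -0.0671612  -0.0042307 ] [-0.00734959  0.18484318 -0.01814954] 12.826396283887998
```

View pics/w4.png

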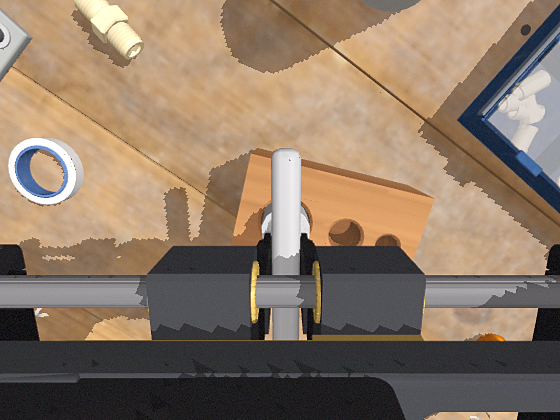

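Gripped at 12.8 mm, which matches the 13 mm bar. I'll work out the along-bar offset while lifting.

>>> apply_moves(
  offset=[
    [0,0,0.4],
    [0,0,1.0],
    [0,0,1.8],
    [0,0,2.8],
    [0,0,3.8],
    [0,0,4.8],
    [0,0,5.6],
    [0,0,5.8],
    [0,0,5.8],
  ],
  yaw=[0,0,0,0,0,0,0,0,0],
  jaw=[1,1,1,1,1,1,1,1,1],
)

```text
t: 6.48
eef_pos: [511.4, -173.6, 252.3]
tcp_rot: [-2.514, 1.57, 1.243]
ft_force: [-0.6, -0.0, -1.4]
opening: 0.14
```

Run:
```python
from h import *
import pickle
s=env.state();c=snap('wrist','w5.png');pickle.dump((c,s),open('w5.pkl','wb'));
R=Ro.from_euler('xyz',s['tcp_rot']).as_matrix()
print(s['t'],s['eef_pos'],s['ft_force'],s['moment'],s['opening']*95,np.degrees(np.arctan2(R[1,1],R[0,1])))
for v in(148,149,150):
    p=cast(c,(286,v),s['eef_pos'][2]+18.8+7,s);print(p-s['eef_pos'],R.T@(p-s['eef_pos']))
snap('scene','s5.png');snap('top','t5.png')
```

```text
6.475 [ 511.39485181 -173.62047696  252.30937203] [-0.62920307 -0.01498619 -1.35252008] [-0.07210424  0.19285146 -0.02361753] 13.29859578369247 -54.71841191102034
[45.92454456 31.55650763 25.8       ] [-25.76113975   0.75232019 -55.7343221 ]
[45.59412146 31.32253193 25.8       ] [-25.76142498   0.75246916 -55.32944688]
[45.26324627 31.08823609 25.8       ] [-25.76171061   0.75261833 -54.92401768]
```

View pics/w5.png

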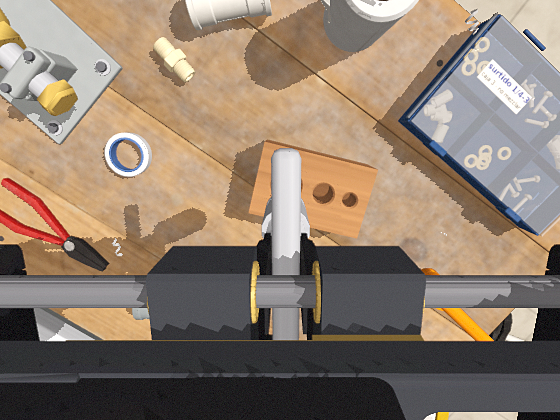

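View pics/s5.png

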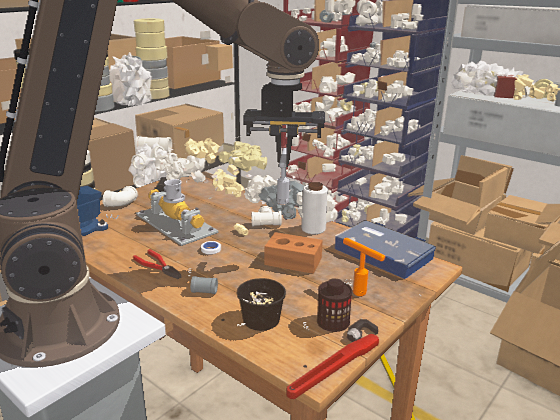

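Key is out and upright, with its bar mid within about 1 mm of the TCP. Combining the camera biases puts the guard at about (468,182.5). I'll move there at height and set the bar about 57° (world), well off the tang's 42.5°, so that it first rests unaligned.

>>> apply_moves(
  offset=[
    [-0.1,0.8,0],
    [-0.3,2.2,0],
    [-0.5,4.0,0],
    [-0.7,5.8,0],
    [-0.9,7.6,0],
    [-1.2,9.4,0],
    [-1.4,11.2,0],
    [-1.6,12.8,0],
    [-1.7,13.8,0],
    [-1.74,14.24,0],
    [-1.74,14.24,0],
    [-1.74,14.24,0],
  ],
  yaw=[0.2,0.6,1,1.4,1.8,2.2,2.6,3,3.4,3.6,3.6,3.6],
  jaw=[1,1,1,1,1,1,1,1,1,1,1,1],
)

```text
t: 8.12
eef_pos: [467.7, 181.8, 251.3]
tcp_rot: [-1.371, 1.569, 2.763]
ft_force: [0.3, -0.3, -1.6]
opening: 0.136
```

Run:
```python
from h import *
import pickle
s=env.state();c=snap('wrist','w6.png');pickle.dump((c,s),open('w6.pkl','wb'));
R=Ro.from_euler('xyz',s['tcp_rot']).as_matrix()
print(s['t'],s['eef_pos'],s['ft_force'],s['moment'],s['opening']*95,np.degrees(np.arctan2(R[1,1],R[0,1])))
print(proj(c,(468,182.5,128),s))
a=snap('scene','s6.png');b=snap('top','t6.png');pickle.dump((a,b),open('st6.pkl','wb'))
k=s['eef_pos'].copy();k[2]+=18.8-113
print('key end exp scene',proj(a,k),'rim',proj(a,(468,182.5,128)))
f=a['frame'][:,:,::-1];u=cv2.resize(f[120:240,130:230],None,fx=5,fy=5,interpolation=2);cv2.imwrite('pics/s6c.png',u)
```

```text
8.125 [467.73554289 181.80330291 251.29859539] [ 0.32155042 -0.32219124 -1.60899838] [-0.09960255  0.10938468 -0.00241599] 12.906407608207891 -33.181095927515656
[285.48050551 199.55539436]
key end exp scene [171.84146596 172.06349899] rim [172.49122526 181.8986548 ]
```

View pics/w6.png

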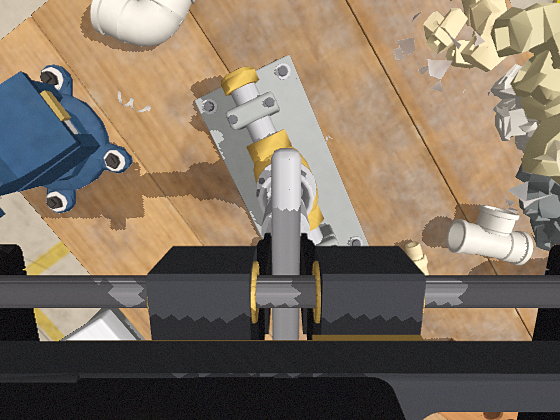

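View pics/s6c.png

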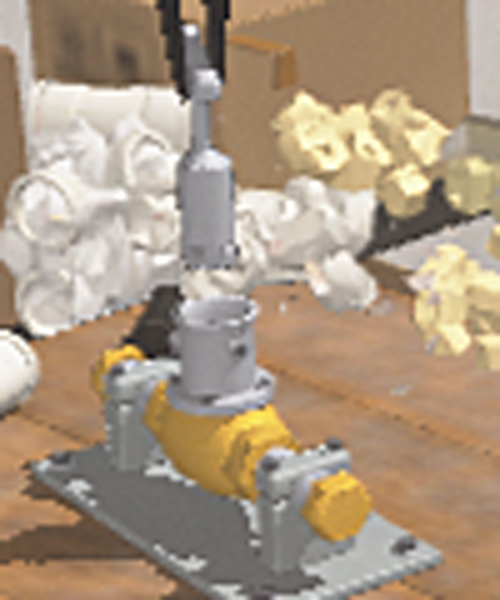

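Run:
```python
from h import *
import pickle
a,b=pickle.load(open('st6.pkl','rb'))
f=a['frame'][:,:,::-1]
u=cv2.resize(f[150:210,155:195],None,fx=14,fy=10*1.0,interpolation=cv2.INTER_NEAREST)
cv2.imwrite('pics/s6d.png',u)
f=b['frame'][:,:,::-1]; cv2.imwrite('pics/t6c.png',cv2.resize(f[170:290,80:220],None,fx=5,fy=5,interpolation=2))
```

```text
(no output)
```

View pics/s6d.png

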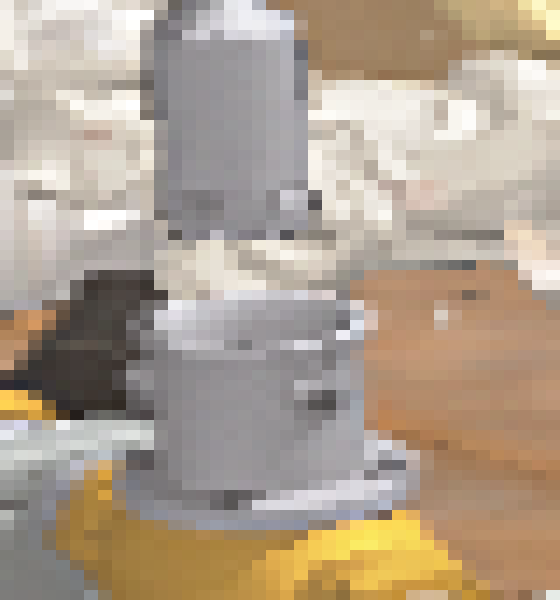

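View pics/t6c.png

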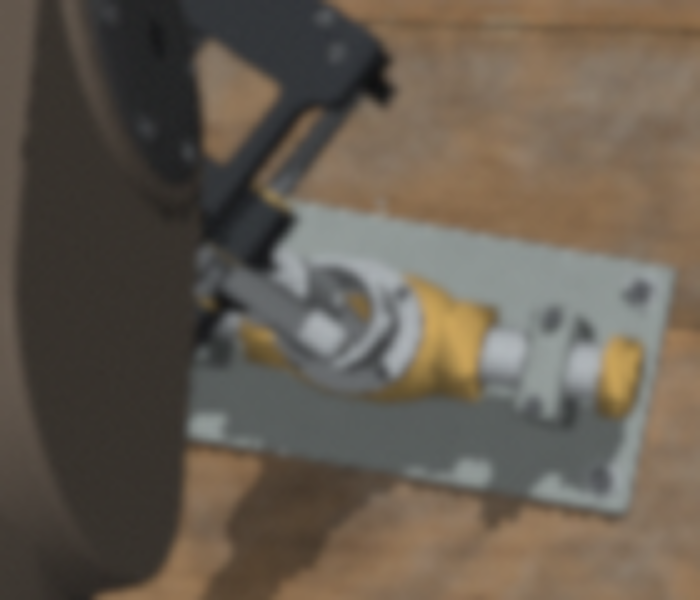

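Run:
```python
from h import *
import pickle
c,s=pickle.load(open('w6.pkl','rb'))
f=c['frame'][:,:,::-1]
cv2.imwrite('pics/w6c.png',cv2.resize(f[140:250,235:335],None,fx=7,fy=5.4,interpolation=cv2.INTER_NEAREST))
R=Ro.from_euler('xyz',s['tcp_rot']).as_matrix();e=s['eef_pos']
for h in (18.8,-94+29,-94): print(h,proj(c,e+[0,0,h],s))
for dy in(-16.8,16.8,-24.5,24.5): print(proj(c,np.array([468,182.5,128])+R[:,1]*dy,s))
```

```text
18.8 [285.0258192  267.32052396]
-65 [285.49064117 218.66132214]
-94 [285.586629   208.61297774]
[266.05964664 199.55322536]
[304.90302202 199.55756354]
[257.1589736 199.5522313]
[313.80556281 199.55855781]
```

View pics/w6c.png

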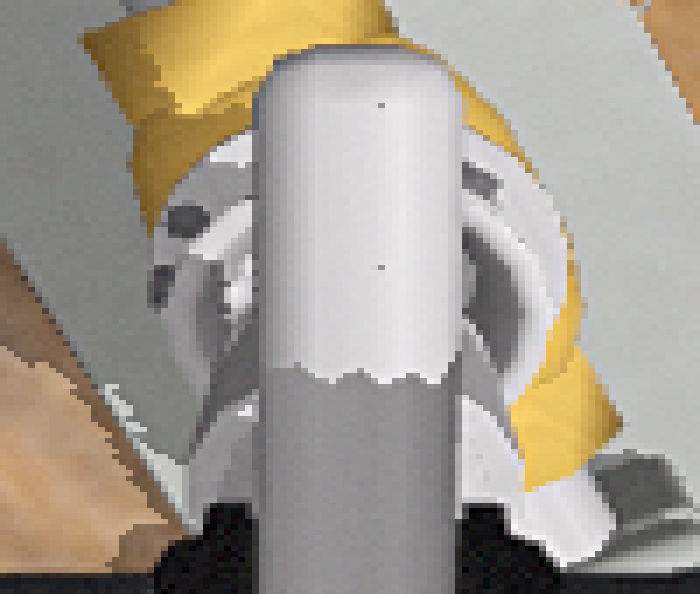

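In the wrist view the barrel (cols ≈ 261–310) and guard rim (≈ 258–315) are laterally in line within about 1 mm. The scene view gives a 1–2 px residual. That is well within the flare's ±6 mm, so I'll go into the flare mouth gently and refine by feel.

>>> apply_moves(
  offset=[
    [0.04,0.05,-0.3],
    [0.04,0.05,-0.6],
    [0.04,0.05,-0.9],
    [0.04,0.05,-1.1],
    [0.04,0.05,-1.2],
    [0.04,0.05,-1.3],
    [0.04,0.05,-1.3],
  ],
  yaw=[0,0,0,0,0,0,0],
  jaw=[1,1,1,1,1,1,1],
)

```text
t: 9.15
eef_pos: [468.9, 183.0, 218.9]
tcp_rot: [-1.478, 1.569, 2.655]
ft_force: [0.9, -0.2, -2.0]
opening: 0.135
```

```bash
cat >> h.py <<'E'
def st():
    s=env.state();R=Ro.from_euler('xyz',s['tcp_rot']).as_matrix()
    print('t',s['t'],'pos',np.round(s['eef_pos'],2),'F',np.round(s['ft_force'],1),'M',np.round(s['moment'],2),'bar',round(np.degrees(np.arctan2(R[1,1],R[0,1]))+90,1),'open',round(s['opening']*95,1),'keybar above rim',round(s['eef_pos'][2]+18.8-128,1)); return s
E
python3 - <<'E'
from h import *
s=st();a=snap('scene','s7.png')
f=a['frame'][:,:,::-1]
cv2.imwrite('pics/s7d.png',cv2.resize(f[140:210,150:200],None,fx=12,fy=8,interpolation=cv2.INTER_NEAREST))
E
```

```text
t 9.15 pos [468.88 183.03 218.86] F [ 0.9 -0.2 -2. ] M [-0.09  0.11  0.  ] bar 56.8 open 12.8 keybar above rim 109.7
```

View pics/s7d.png

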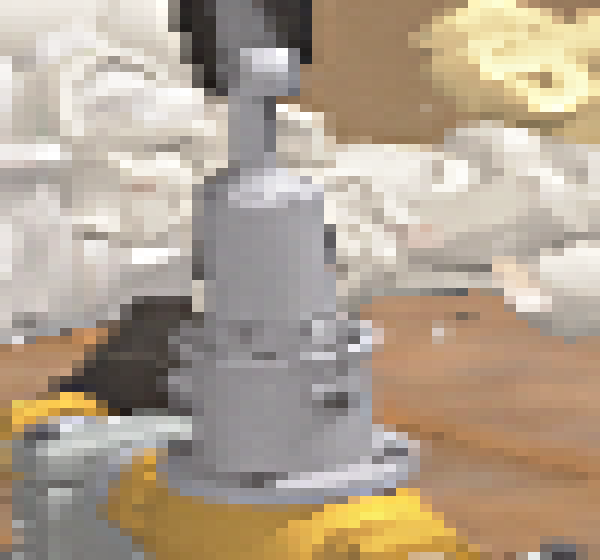

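>>> apply_moves(
  offset=[
    [0.03,-0.03,-0.08],
    [0.03,-0.03,-0.16],
    [0.03,-0.03,-0.16],
    [0.03,-0.03,-0.16],
  ],
  yaw=[0,0,0,0],
  jaw=[1,1,1,1],
)

```text
t: 9.7
eef_pos: [469.7, 182.3, 215.0]
tcp_rot: [-1.549, 1.569, 2.584]
ft_force: [0.4, 0.7, -2.2]
opening: 0.136
```

>>> apply_moves(
  offset=[
    [0.0,0.0,-0.06],
    [0.0,0.0,-0.12],
    [0.0,0.0,-0.16],
    [0.0,0.0,-0.16],
  ],
  yaw=[0,0,0,0],
  jaw=[1,1,1,1],
)

```text
t: 10.2
eef_pos: [469.7, 182.3, 210.9]
tcp_rot: [-1.503, 1.569, 2.63]
ft_force: [-0.2, -0.6, -2.4]
opening: 0.136
```

```bash
python3 -c "
from h import *
st()"
```

```text
t 10.2 pos [469.68 182.28 210.93] F [-0.2 -0.6 -2.4] M [-0.09  0.07  0.01] bar 56.8 open 13.0 keybar above rim 101.7
```

No contact with the end 11 mm below the rim, past the flare. Continuing to just above the plungers.

>>> apply_moves(
  offset=[
    [0.0,0.0,-0.06],
    [0.0,0.0,-0.12],
    [0.0,0.0,-0.16],
    [0.0,0.0,-0.16],
  ],
  yaw=[0,0,0,0],
  jaw=[1,1,1,1],
)

```text
t: 10.7
eef_pos: [469.6, 182.3, 207.0]
tcp_rot: [-1.531, 1.569, 2.602]
ft_force: [-1.4, -0.1, 0.9]
opening: 0.135
```

```bash
python3 -c "
from h import *
st()"
```

```text
t 10.7 pos [469.65 182.32 206.95] F [-1.4 -0.1  0.9] M [ 0.01  0.35 -0.04] bar 56.8 open 12.8 keybar above rim 97.8
```

>>> apply_moves(
  offset=[
    [-0.02,0.0,-0.06],
    [-0.02,0.0,-0.12],
    [-0.02,0.0,-0.16],
    [-0.02,0.0,-0.16],
  ],
  yaw=[0,0,0,0],
  jaw=[1,1,1,1],
)

```text
t: 11.2
eef_pos: [469.1, 182.3, 202.7]
tcp_rot: [-1.449, 1.569, 2.684]
ft_force: [-0.1, 0.8, -0.7]
opening: 0.132
```

```bash
python3 -c "
from h import *
st()"
```

```text
t 11.2 pos [469.15 182.27 202.72] F [-0.1  0.8 -0.7] M [-0.07 -0.08  0.02] bar 56.8 open 12.5 keybar above rim 93.5
```

>>> apply_moves(
  offset=[
    [0.0,0.0,-0.06],
    [0.0,0.0,-0.12],
    [0.0,0.0,-0.16],
    [0.0,0.0,-0.16],
  ],
  yaw=[0,0,0,0],
  jaw=[1,1,1,1],
)

```text
t: 11.7
eef_pos: [469.0, 182.3, 198.4]
tcp_rot: [-1.305, 1.568, 2.828]
ft_force: [-0.1, 1.0, -2.2]
opening: 0.135
```

```bash
python3 -c "
from h import *
st()"
```

```text
t 11.7 pos [468.97 182.25 198.41] F [-0.1  1.  -2.2] M [-0.02  0.07 -0.02] bar 56.8 open 12.8 keybar above rim 89.2
```

Run:
```python
from h import *
s=st();a=snap('scene','s8.png');c=snap('wrist','w8.png')
f=a['frame'][:,:,::-1]
u=cv2.resize(f[140:210,150:200],None,fx=8,fy=8,interpolation=cv2.INTER_NEAREST)
w=cv2.resize(c['frame'][130:250,235:335,::-1],(400,560),interpolation=cv2.INTER_NEAREST)
cv2.imwrite('pics/s8d.png',np.hstack([u[:560],w]))
```

```text
t 11.7 pos [468.97 182.25 198.41] F [-0.1  1.  -2.2] M [-0.02  0.07 -0.02] bar 56.8 open 12.8 keybar above rim 89.2
```

View pics/s8d.png

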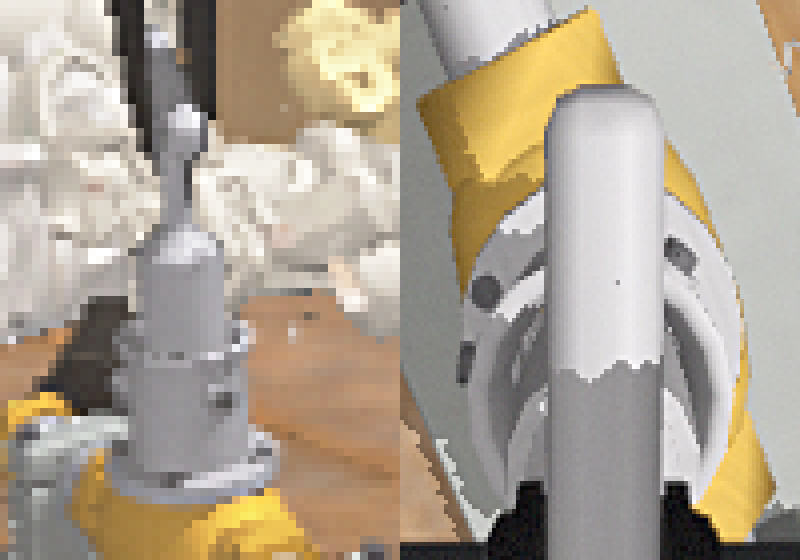

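The key is in the guard and upright. Continuing until it touches the tang, expected at about 82 on this scale.

>>> apply_moves(
  offset=[
    [0.0,0.0,-0.05],
    [0.0,0.0,-0.1],
    [0.0,0.0,-0.15],
    [0.0,0.0,-0.2],
  ],
  yaw=[0,0,0,0],
  jaw=[1,1,1,1],
)

```text
t: 12.3
eef_pos: [469.0, 182.3, 193.4]
tcp_rot: [-1.362, 1.568, 2.771]
ft_force: [0.1, 0.0, 2.8]
opening: 0.135
```

```bash
python3 -c "
from h import *
st()"
```

```text
t 12.3 pos [469.   182.28 193.43] F [0.1 0.  2.8] M [-0.04  0.12  0.  ] bar 56.8 open 12.8 keybar above rim 84.2
```

>>> apply_moves(
  offset=[
    [0.0,0.0,-0.04],
    [0.0,0.0,-0.08],
    [0.0,0.0,-0.08],
  ],
  yaw=[0,0,0],
  jaw=[1,1,1],
)

```text
t: 12.68
eef_pos: [468.9, 182.2, 191.1]
tcp_rot: [-1.237, 1.568, 2.896]
ft_force: [-0.2, 0.6, -1.6]
opening: 0.136
```

```bash
python3 -c "
from h import *
st()"
```

```text
t 12.675 pos [468.85 182.21 191.08] F [-0.2  0.6 -1.6] M [0.08 0.03 0.01] bar 56.8 open 13.0 keybar above rim 81.9
```

>>> apply_moves(
  offset=[
    [0.0,0.0,-0.03],
    [0.0,0.0,-0.05],
    [0.0,0.0,-0.05],
  ],
  yaw=[0,0,0],
  jaw=[1,1,1],
)

```text
t: 13.05
eef_pos: [469.2, 182.3, 190.4]
tcp_rot: [-1.499, 1.569, 2.634]
ft_force: [-0.4, -0.2, 6.8]
opening: 0.131
```

```bash
python3 -c "
from h import *
st()"
```

```text
t 13.05 pos [469.16 182.31 190.42] F [-0.4 -0.2  6.8] M [0.01 0.28 0.05] bar 56.8 open 12.5 keybar above rim 81.2
```

Resting on the tang: 6.8 N at about 81 mm above the rim, as predicted for unaligned. Step 1 should be met. Now I turn clockwise under light pressure toward 42.5°.

>>> apply_moves(
  offset=[
    [0.0,0.0,-0.03],
    [0.0,0.0,-0.03],
    [0.0,0.0,-0.03],
    [0.0,0.0,-0.03],
    [0.0,0.0,-0.03],
  ],
  yaw=[-0.3,-0.6,-0.9,-1.2,-1.4],
  jaw=[1,1,1,1,1],
)

```text
t: 13.68
eef_pos: [469.3, 182.1, 190.1]
tcp_rot: [-1.539, 1.569, 2.447]
ft_force: [-1.4, -1.5, 7.0]
opening: 0.135
```

```bash
python3 -c "
from h import *
st()"
```

```text
t 13.675 pos [469.31 182.13 190.13] F [-1.4 -1.5  7. ] M [-0.44  0.43  0.14] bar 48.4 open 12.8 keybar above rim 80.9
```

>>> apply_moves(
  offset=[
    [0.0,0.0,-0.03],
    [0.0,0.0,-0.03],
    [0.0,0.0,-0.03],
    [0.0,0.0,-0.03],
  ],
  yaw=[-0.2,-0.4,-0.6,-0.7],
  jaw=[1,1,1,1],
)

```text
t: 14.18
eef_pos: [469.2, 182.2, 189.2]
tcp_rot: [-1.415, 1.569, 2.497]
ft_force: [-0.6, 0.9, 0.2]
opening: 0.134
```

```bash
python3 -c "
from h import *
st()"
```

```text
t 14.175 pos [469.21 182.19 189.22] F [-0.6  0.9  0.2] M [0.28 0.27 0.07] bar 44.1 open 12.7 keybar above rim 80.0
```

The force dropped and it sank about 1 mm, so the slot is finding the flats. I'll lower slowly at about 43°.

>>> apply_moves(
  offset=[
    [0.0,0.0,-0.03],
    [0.0,0.0,-0.06],
    [0.0,0.0,-0.1],
    [0.0,0.0,-0.1],
  ],
  yaw=[-0.1,-0.2,-0.2,-0.2],
  jaw=[1,1,1,1],
)

```text
t: 14.68
eef_pos: [469.1, 182.2, 186.4]
tcp_rot: [-1.239, 1.569, 2.652]
ft_force: [-0.6, 0.7, -2.3]
opening: 0.134
```

```bash
python3 -c "
from h import *
st()"
```

```text
t 14.675 pos [469.09 182.16 186.45] F [-0.6  0.7 -2.3] M [ 0.19  0.21 -0.02] bar 42.9 open 12.7 keybar above rim 77.2
```

Dropping freely at 77 mm, bar at 42.9°. Going down in steps to about 70.

>>> apply_moves(
  offset=[
    [0.0,0.0,-0.05],
    [0.0,0.0,-0.1],
    [0.0,0.0,-0.15],
    [0.0,0.0,-0.2],
    [0.0,0.0,-0.2],
  ],
  yaw=[0,0,0,0,0],
  jaw=[1,1,1,1,1],
)

```text
t: 15.3
eef_pos: [468.9, 182.1, 181.1]
tcp_rot: [-1.077, 1.568, 2.814]
ft_force: [0.4, 1.0, -2.2]
opening: 0.138
```

```bash
python3 -c "
from h import *
st()"
```

```text
t 15.3 pos [468.94 182.11 181.09] F [ 0.4  1.  -2.2] M [0.27 0.17 0.06] bar 42.9 open 13.1 keybar above rim 71.9
```

>>> apply_moves(
  offset=[
    [0.0,0.0,-0.03],
    [0.0,0.0,-0.06],
    [0.0,0.0,-0.09],
    [0.0,0.0,-0.09],
  ],
  yaw=[0,0,0,0],
  jaw=[1,1,1,1],
)

```text
t: 15.8
eef_pos: [469.0, 182.2, 179.1]
tcp_rot: [-1.197, 1.569, 2.694]
ft_force: [-1.1, 0.8, 4.2]
opening: 0.135
```

```bash
python3 -c "
from h import *
st()"
```

```text
t 15.8 pos [468.99 182.19 179.06] F [-1.1  0.8  4.2] M [ 0.23  0.44 -0.04] bar 42.9 open 12.8 keybar above rim 69.9
```

Home: contact at 69.0 mm above the rim once the 0.9 mm grasp offset is taken off. Now I close clockwise from 42.9° to -8.5°, in stages.

>>> apply_moves(
  offset=[
    [0.0,0.0,-0.01],
    [0.0,0.0,-0.01],
    [0.0,0.0,-0.01],
    [0.0,0.0,-0.01],
    [0.0,0.0,-0.01],
    [0.0,0.0,-0.01],
  ],
  yaw=[-0.4,-0.9,-1.4,-1.9,-2.4,-2.6],
  jaw=[1,1,1,1,1,1],
)

```text
t: 16.55
eef_pos: [469.1, 182.4, 179.1]
tcp_rot: [-1.462, 1.569, 2.156]
ft_force: [-1.7, 3.3, 5.1]
opening: 0.132
```

```bash
python3 -c "
from h import *
st()"
```

```text
t 16.55 pos [469.05 182.38 179.12] F [-1.7  3.3  5.1] M [0.49 0.63 0.35] bar 27.3 open 12.5 keybar above rim 69.9
```

>>> apply_moves(
  offset=[
    [0.0,0.0,-0.01],
    [0.0,0.0,-0.01],
    [0.0,0.0,-0.01],
    [0.0,0.0,-0.01],
    [0.0,0.0,-0.01],
    [0.0,0.0,-0.01],
    [0.0,0.0,-0.01],
  ],
  yaw=[-0.5,-1,-1.5,-2,-2.5,-3,-3.2],
  jaw=[1,1,1,1,1,1,1],
)

```text
t: 17.42
eef_pos: [469.0, 182.6, 179.1]
tcp_rot: [-1.539, 1.568, 1.743]
ft_force: [-2.7, 2.2, 6.2]
opening: 0.132
```

```bash
python3 -c "
from h import *
st()"
```

```text
t 17.425 pos [468.97 182.56 179.1 ] F [-2.7  2.2  6.2] M [0.56 0.66 0.23] bar 8.1 open 12.6 keybar above rim 69.9
```

From 8.1°, 16.6° still to go. I'll go in smaller steps and watch the twist.

>>> apply_moves(
  offset=[
    [-0.01,0.01,-0.01],
    [-0.01,0.01,-0.01],
    [-0.01,0.01,-0.01],
    [-0.01,0.01,-0.01],
    [-0.01,0.01,-0.01],
    [-0.01,0.01,-0.01],
  ],
  yaw=[-0.4,-0.8,-1.2,-1.6,-2.0,-2.1],
  jaw=[1,1,1,1,1,1],
)

```text
t: 18.18
eef_pos: [468.7, 182.9, 179.1]
tcp_rot: [-1.674, 1.568, 1.388]
ft_force: [-1.6, 1.9, 4.7]
opening: 0.133
```

```bash
python3 -c "
from h import *
st()"
```

```text
t 18.175 pos [468.72 182.95 179.11] F [-1.6  1.9  4.7] M [0.33 0.53 0.21] bar -4.5 open 12.6 keybar above rim 69.9
```

>>> apply_moves(
  offset=[
    [0,0,-0.01],
    [0,0,-0.01],
    [0,0,-0.01],
    [0,0,-0.01],
  ],
  yaw=[-0.25,-0.5,-0.7,-0.7],
  jaw=[1,1,1,1],
)

```text
t: 18.68
eef_pos: [468.7, 183.0, 179.1]
tcp_rot: [-1.742, 1.568, 1.247]
ft_force: [-1.8, 2.0, 5.1]
opening: 0.132
```

Run:
```python
from h import *
import pickle
s=st();c=snap('wrist','w9.png');pickle.dump((c,s),open('w9.pkl','wb'))
```

```text
t 18.675 pos [468.71 183.01 179.07] F [-1.8  2.   5.1] M [0.34 0.61 0.23] bar -8.7 open 12.6 keybar above rim 69.9
```

View pics/w9.png

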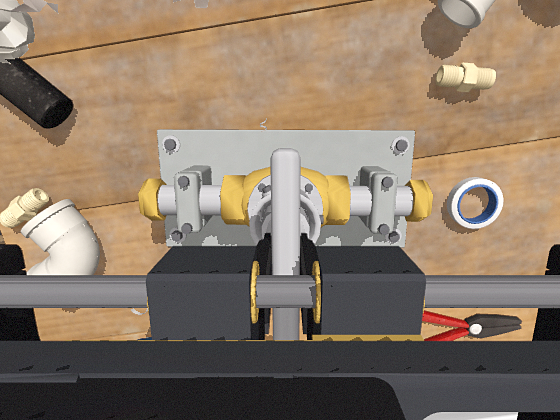

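The bar (col ≈ 286, vertical) is square to the plate edge, which is level at row 130, and to the pipe. Before letting go I'll release partially, then check.

>>> apply_moves(
  offset=[
    [0,0,0],
    [0,0,0],
    [0,0,0],
    [0,0,0],
    [0,0,0],
    [0,0,0],
  ],
  yaw=[0,0,0,0,0,0],
  jaw=[0.6,0.4,0.2,0,0,0],
)

```text
t: 19.48
eef_pos: [468.7, 183.0, 179.1]
tcp_rot: [-1.765, 1.568, 1.225]
ft_force: [-0.3, -0.1, -0.7]
opening: 0.498
```

>>> apply_moves(
  offset=[
    [0,0,0.3],
    [0,0,0.8],
    [0,0,1.6],
    [0,0,2.6],
    [0,0,3.6],
    [0,0,4.6],
    [0,0,5],
    [0,0,5],
  ],
  yaw=[0,0,0,0,0,0,0,0],
  jaw=[-0.3,-0.3,-0.3,-0.3,-0.5,-0.7,-1,-1],
)

```text
t: 20.48
eef_pos: [468.7, 183.0, 304.5]
tcp_rot: [-2.017, 1.567, 0.973]
ft_force: [0.6, 0.3, -0.8]
opening: 0.979
```

Run:
```python
from h import *
import pickle
s=st();c=snap('wrist','w10.png');pickle.dump((c,s),open('w10.pkl','wb'));a=snap('scene','s10.png')
cv2.imwrite('pics/s10c.png',cv2.resize(a['frame'][130:250,110:240,::-1],None,fx=5,fy=5,interpolation=2))
```

```text
t 20.475 pos [468.7  183.02 304.53] F [ 0.6  0.3 -0.8] M [-0.06  0.18  0.01] bar -8.7 open 93.0 keybar above rim 195.3
```

View pics/w10.png

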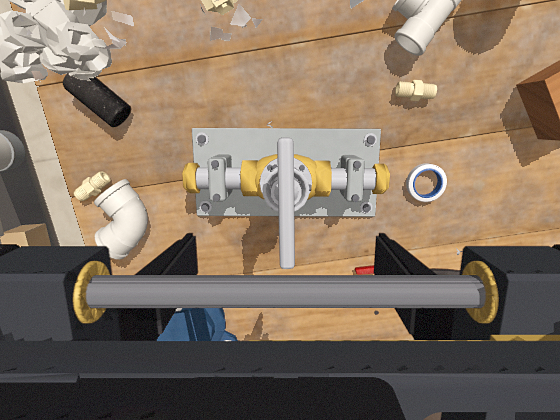

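View pics/s10c.png

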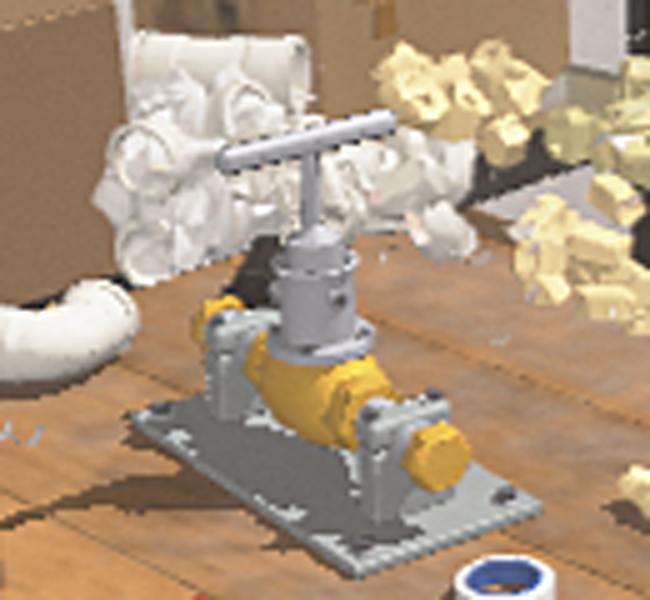

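The key stands alone, upright and low in the guard. Now a numeric check of bar angle and height.

Run:
```python
from h import *
import pickle
c,s=pickle.load(open('w10.pkl','rb'));a=env.read_camera('scene')
hsv=cv2.cvtColor(c['frame'],cv2.COLOR_RGB2HSV)
L=[];
for r in list(range(142,158))+list(range(225,265)):
    row=hsv[r,270:303]; xs=np.where((row[:,1]<25)&(row[:,2]>130))[0]+270
    if len(xs) and 8<np.ptp(xs)<20: L.append(((xs.min()+xs.max())/2,r))
L=np.array(L);vx,vy,x0,y0=cv2.fitLine(L.astype(np.float32),cv2.DIST_HUBER,0,.01,.01).ravel()
f=lambda r:(x0+vx/vy*(r-y0),r)
p,q=cast(c,f(138),204,s),cast(c,f(268),204,s);d=p-q
print(len(L),'bar ang',np.degrees(np.arctan2(d[1],d[0])),np.linalg.norm(d),(p+q)/2)
P,Q=cast(c,(192,128),8,s),cast(c,(381,128.5),8,s);e=P-Q;print('plate edge-90',np.degrees(np.arctan2(e[1],e[0]))-90)
for z in(190,197,204,209):print(z,proj(a,(468.7,183,z)))
print('rim',proj(a,(468.7,183,128)))
```

```text
42 bar ang -7.813530432334238 106.96460092547264 [469.86375046 181.52239325 204.        ]
plate edge-90 -8.870267084469802
190 [170.98036194 160.45596753]
197 [170.79728476 158.00061317]
204 [170.61347421 155.53542306]
209 [170.48172951 153.7685183 ]
rim [172.5705698  181.78316912]
```

```bash
python3 -c "
from h import *
print(env.job_done());st()"
```

```text
the job is handed in; nothing more can be done
None
the job is handed in; nothing more can be done
```

The valve is shut and the key is standing fully home in the guard, released. The job was handed in at about 20.5 s; no verdict is reported.

I took the bare steel key from the block and lowered it into the guard with the bar held off the tang. It rested on the tang about 81 mm above the rim, at 7 N. Turning it clockwise under light pressure, it dropped over the flats at about 43° world. I pushed it home to about 69 mm above the rim and turned it shut to -8.7° world. Then I let go and raised the gripper clear.

**Last checks**
- **Square across the pipe:** the bar measured -7.8° and the plate's cross axis -8.9° in the final wrist picture, so about 1° apart; the limit is 5.7°.
- **Fully home:** the bar's height in the scene picture matches about 69 mm above the rim.
- **Forces:** the highest reading I saw at the wrist was about 7 N.
- **Bystanders:** the tape roll, nipple and tee looked undisturbed in the last wrist picture; I did not measure their positions.

**What disagreed or was not seen**
- The cameras differed by up to 4 mm on where the guard was. I went in on a compromise position and checked the fit by feel.
- I did not feel the closing stop, so I judged "shut" by the bar's angle alone.
- The drag from the plungers showed only briefly, at about 5 N.

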